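# Wipe the steel offcuts off the trimming plate into the waste tray

### The arm

A 7-joint arm with a two-finger parallel gripper is mounted at the origin on the work surface. World frame = base frame: x ahead of the robot, y to its left, z up, the work surface at z = 0. Lengths are in m, angles in rad, forces in N, time in s.
With the tool pointing down it reaches from about 0.4 to 0.9 m from the base axis. Payload 5.5 kg.
Tool frame: the origin (TCP) lies midway between the tips of the shut fingers; the grasp point (between the pads) lies 19 mm behind it (manip.grip_depth is the distance from the TCP to the grasp point, in m); z points along the fingers, y is the line along which they close (so a half turn about z gives the same grasp; the last joint's range is limited). The gripper opens to 92 mm and grips with 3 to 60 N. Pads are 19 mm wide; open, the fingers measure 130 mm over their backs; the gripper's body (75 mm by 190 mm) begins 47 mm behind the grasp point.
Start: joints at [-1.024, 0.501, -0.427, 1.55, 0.221, 1.138, -0.21], TCP at [0.182, 0.624, 0.227] pointing down, gripper open.
Joint ranges: [-2.88, 2.88], [-0.31, 2.03], [-1.54, 1.56], [0.2, 2.42], [-1.41, 4.55], [0.19, 2.02], [-2.57, 2.57]. Speed limits (rad/s): [2.57, 2.57, 3.14, 3.14, 3.14, 3.14, 3.14].

### API

Orientations are given as a unit quaternion [x, y, z, w].
In Python, from bench import manip, effector, viewer gives the robot as it stands. Calls block until the motion is done:
- manip.move_pose(position, orientation): joint-space move of the TCP to a pose.
- manip.servo_line(position, ori=None, vel=0.15): straight line of the TCP; ori=None keeps the orientation; vel is the mean speed in m/s.
- manip.movej(angles): joint-space move.
- effector.open_jaws() and effector.close(f_grip=None): open the fingers fully, or close them until they stop; f_grip is the grip in N (None keeps the last).
- manip.sleep(seconds).
- manip.solve_ik(position, orientation): joint angles nearest the present ones, or None.
- viewer.get_image(name): name is "side" or "top"; returns the picture (400x640x3 uint8, red, green, blue); there is no depth.
- viewer.get_calibration(name): a dict with "vfov" (degrees; the focal length in pixels is half the picture's height over the tangent of half this angle, whatever the lens; pixels are square), "cx", "cy" (the principal point, pixels), "eye" and "attitude" of the camera in the world. Camera axes: x right, y down, z forward; pixel columns grow to the right and rows downward; lengths in m; the calibration is good to about 2 mm. A picture is of the moment at which its call begins. get_calibration takes no time and is no camera call.
A pose or a line that the arm cannot do raises manip.PlanningError and nothing moves.
- manip.hand_in(): hands the job in; it is judged then, once.
Readings, each from a call of its own:
- manip.current_clock(): time.
- manip.current_q(): joint angles.
- manip.current_joint_velocities(): joint speeds.
- manip.current_tau(): joint torques, N m.
- manip.current_tool_pos(): TCP position.
- manip.current_tcp_rot(): TCP orientation.
- manip.current_force(): force on the tool from outside, world axes, zero at the start.
- manip.current_wrist_torque(): the same for the moment, N m.
- manip.current_finger_gap(): finger opening in m.
- manip.current_gripper_force(): force on a finger pad.
Only numpy, scipy, OpenCV 4.12 (cv2) and the standard library are available. Lean on these libraries where they do the work, as an engineer would, in place of code of your own. Each camera call takes 0.05 s, during which the arm holds its last target. There are 200 camera calls.

### The job

Take the wooden scraper block and use it to wipe all five steel chips off the aluminium plate into the empty, undivided waste tray at its side, none into the screw tray or onto the bench. Don't touch the chips with the gripper's fingers. Then stand the scraper upright on the bench, clear of the plate and trays, let go of it, and leave the bottle, spool and screwdriver where they are.

Things in the scene. Friction and masses are not known exactly. Their poses are not given: they have to be found in the camera images.
- plate: Trimming plate, fixed to the bench: a bare aluminium plate 150 mm along its x and 170 mm along its y, flat, without lips, its top face 45 mm above its origin. The slab is 10 mm thick on a narrower grey foot (120 x 134 mm). Origin at the centre of the underside, on the bench mat; z up. A tray stands tight along each of the two edges that cross its y axis (at y = +85 and y = -85 mm); the other two edges are open to the bench.
- chip_tray: Waste tray: the EMPTY grey plastic tray without partitions, fixed, along one of the two y edges of the plate (which one varies). Outside 170 mm along its x (parallel to the plate's x), 77 mm along its y, 28 mm high, walls 3 mm, open on top. Origin at the centre of its underside, 115.5 mm from the plate's origin along the plate's y; its near wall is tucked 8 mm under the plate's overhanging edge, 17 mm below the plate's top face.
- parts_tray: Screw tray along the opposite y edge of the plate: same grey tray, same size and origin (centre of the underside), but divided by three partitions into four compartments that hold small screws; fixed.
- scraper: Scraper block, loose, about 0.11 to 0.22 kg, standing upright on the 3 mm thick blue bench mat to the robot's left (+y) of the plate: a wooden foot with black rubber sole, 130 mm along its x, 30 mm along its y, 24 mm high, and on top, centred, a wooden grip rib 100 mm along x, 20 mm along y (the width to grip), from 24 to 68 mm height. Origin at the centre of the sole; z up. Its long side (x) is the wiping edge.
- bottle: Bystander: small white plastic bottle, 52 mm diameter, 120 mm high, standing; origin at the centre of its underside.
- spool: Bystander: metal spool, 60 mm diameter, 40 mm high, standing on its flange; origin at the centre of its underside.
- screwdriver: Bystander: screwdriver with a black handle, about 200 mm long, lying on the mat; handle towards its -x; origin at mid-length, on its underside.
- chip1: Chip: loose L-shaped dark steel offcut, 20 x 14 mm, 6 mm thick, 12 g, lying flat on the plate at the start, within 40 mm of the plate's centre along the plate's x and 42 mm along its y. Origin at the centre of its underside.
- chip2: Chip: loose L-shaped dark steel offcut, 17 x 15 mm, 6 mm thick, 12 g, lying flat on the plate at the start, within 40 mm of the plate's centre along the plate's x and 42 mm along its y. Origin at the centre of its underside.
- chip3: Chip: loose L-shaped dark steel offcut, 20 x 14 mm, 6 mm thick, 12 g, lying flat on the plate at the start, within 40 mm of the plate's centre along the plate's x and 42 mm along its y. Origin at the centre of its underside.
- chip4: Chip: loose L-shaped dark steel offcut, 17 x 15 mm, 6 mm thick, 12 g, lying flat on the plate at the start, within 40 mm of the plate's centre along the plate's x and 42 mm along its y. Origin at the centre of its underside.
- chip5: Chip: loose L-shaped dark steel offcut, 20 x 14 mm, 6 mm thick, 12 g, lying flat on the plate at the start, within 40 mm of the plate's centre along the plate's x and 42 mm along its y. Origin at the centre of its underside.
There are look-alikes about, which are no part of the job. Leave any pink look-alike of the scraper alone. What is shaped like the chip_tray but pink is not meant.

How it is judged:
By the outcome, as a careful person would: the job done as asked, in the order asked, and still so for the second after the job is handed in, with the robot touching nothing.
It also fails if it takes over 56 s, if anything falls off the work surface, if the arm or the gripper's body presses on something with over 40 N, if the wrist force passes 120 N, or if a joint passes its speed limit or range.

## Working session

There is one attempt and no reset: what is moved stays moved. The work goes in short steps, each a Python script; the robot and the scene stay as the last script left them, time stands still between calls to the robot, and variables do not carry over. Pictures are saved under pics/ and viewed, at most 10 in all, crops included, and the job is handed in when it is done.

```bash
mkdir -p pics; ls
python3 - <<'E'
from bench import manip, effector, viewer
import cv2
for n in("top","side"):
    print(viewer.get_calibration(n))
    cv2.imwrite(f"pics/{n}0.png",viewer.get_image(n)[:,:,::-1])
print(manip.current_clock(),manip.current_tcp_rot())
E
```

```text
pics
{'vfov': 48.941102662492156, 'cx': 314.4703176127009, 'cy': 199.3946349812643, 'eye': array([ 0.47745539, -0.01890723,  1.14720062]), 'attitude': array([-0.69905438,  0.7135321 , -0.03907639,  0.02584501])}
{'vfov': 48.22188695065968, 'cx': 316.5652129844434, 'cy': 209.87135900232616, 'eye': array([ 0.47597537, -0.84996203,  0.59960765]), 'attitude': array([ 0.87700658, -0.0481451 ,  0.02187962, -0.47755919])}
0.1 [ 1.41387582e-01  9.89953950e-01 -8.43010470e-04 -1.32582718e-04]
```

View pics/top0.png

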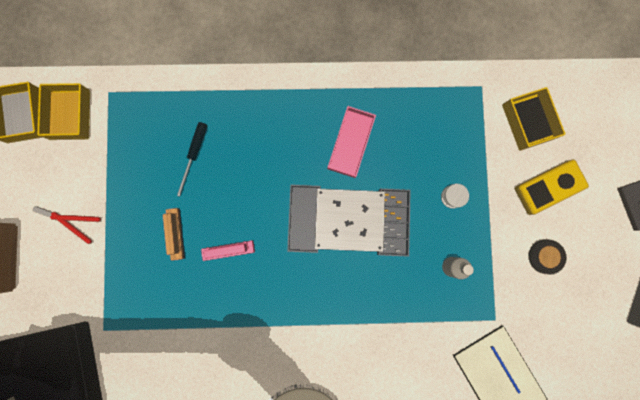

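View pics/side0.png

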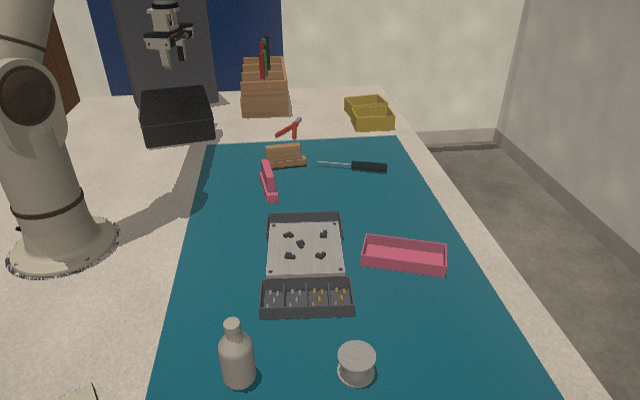

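Top: image up is +x and left is +y. There are two scraper-shaped things: the wooden one at (173,234) and a pink one at (228,250). I want the wooden one. There are three trays: grey and empty at (303,218), grey with partitions at (395,222), and pink at (352,140). The waste tray is the grey empty one, on the +y side of the plate. I'll measure these and confirm in one crop.

```bash
cat > h.py <<'E'
from bench import manip, effector, viewer
import cv2, numpy as np
from scipy.spatial.transform import Rotation as R
def ray(n,uv,z):
    c=viewer.get_calibration(n); f=200/np.tan(np.radians(c["vfov"]/2))
    uv=np.atleast_2d(np.asarray(uv,float))
    d=np.c_[(uv[:,0]-c["cx"])/f,(uv[:,1]-c["cy"])/f,np.ones(len(uv))]
    d=R.from_quat(c["attitude"]).apply(d); e=c["eye"]
    return (e+d*((z-e[2])/d[:,2])[:,None])[:,:2]
def proj(n,P):
    c=viewer.get_calibration(n); f=200/np.tan(np.radians(c["vfov"]/2))
    p=R.from_quat(c["attitude"]).inv().apply(np.atleast_2d(P)-c["eye"])
    return np.c_[f*p[:,0]/p[:,2]+c["cx"],f*p[:,1]/p[:,2]+c["cy"]]
def blob(mask):
    cs,_=cv2.findContours(mask.astype(np.uint8),cv2.RETR_EXTERNAL,cv2.CHAIN_APPROX_NONE)
    return max(cs,key=cv2.contourArea)[:,0,:]
def rect(xy):
    (cx,cy),(w,h),a=cv2.minAreaRect((xy*1000).astype(np.float32))
    if w<h: w,h,a=h,w,a+90
    return np.array([cx,cy])/1000,w,h,(a+90)%180-90   # long-axis angle, deg
E
python3 - <<'E'
from h import *
im=cv2.imread("pics/top0.png"); hsv=cv2.cvtColor(im,cv2.COLOR_BGR2HSV)
roi=np.zeros(im.shape[:2],bool); roi[190:280,150:195]=1
H,S,V=cv2.split(hsv)
w=blob(roi&((H<25)&(S>60)))
print("scraper px",w.min(0),w.max(0))
for z in(.027,.071): print("scraper z",z,rect(ray("top",w,z)))
roi[:]=0; roi[180:260,280:415]=1
p=blob(roi&(S<60)&(V>140)); print("plate",rect(ray("top",p,.048)))
roi[:]=0; roi[192:248,324:378]=1
m=(roi&(V<110)).astype(np.uint8)
n,l,st,ce=cv2.connectedComponentsWithStats(m)
for i in range(1,n): 
    if st[i,4]>10: print("chip",ce[i].round(1),st[i,4],ray("top",ce[i],.054))
g=roi*0; g=np.zeros_like(roi); g[180:260,284:412]=1
t=blob(g&(S<70)); print("trays+plate",rect(ray("top",t,.031)))
a=cv2.resize(im[195:275,150:270],None,fx=6,fy=6,interpolation=cv2.INTER_CUBIC)
cv2.imwrite("pics/crop1.png",a)
s=cv2.imread("pics/side0.png")
a=cv2.resize(im[195:275,150:260],(550,400),interpolation=cv2.INTER_CUBIC)
print(a.shape)
b=cv2.resize(s[130:205,230:310],(250,234));c=cv2.resize(im[180:260,280:415],(338,200))
C=np.zeros((600,800,3),np.uint8);C[:400,:550]=a;C[:234,550:]=b;C[400:,:338]=c
C[400:588,340:700]=cv2.resize(s[205:325,250:410][:94*120//94],(360,188))
cv2.imwrite("pics/crop1.png",C)
E
```

```text
scraper px [163 208] [183 259]
scraper z 0.027 (array([0.49996616, 0.31922748]), 128.9005584716797, 41.6679801940918, 6.502853870391846)
scraper z 0.071 (array([0.49908194, 0.30594601]), 123.83747863769531, 40.031333923339844, 6.502870559692383)
plate (array([ 0.5255462 , -0.13140144]), 180.92092895507812, 152.78025817871094, 86.44685363769531)
chip [336.7 202.6] 23 [[ 0.56889478 -0.09572633]]
chip [364.5 208. ] 23 [[ 0.55399845 -0.16497699]]
chip [348.2 222.8] 25 [[ 0.51778098 -0.1231899 ]]
chip [335.1 232. ] 20 [[ 0.4956271  -0.08996357]]
chip [363.1 232.4] 25 [[ 0.49327272 -0.1595599 ]]
trays+plate (array([ 0.52589624, -0.12762885]), 307.2449645996094, 169.587890625, 86.48873138427734)
(400, 550, 3)
```

View pics/crop1.png

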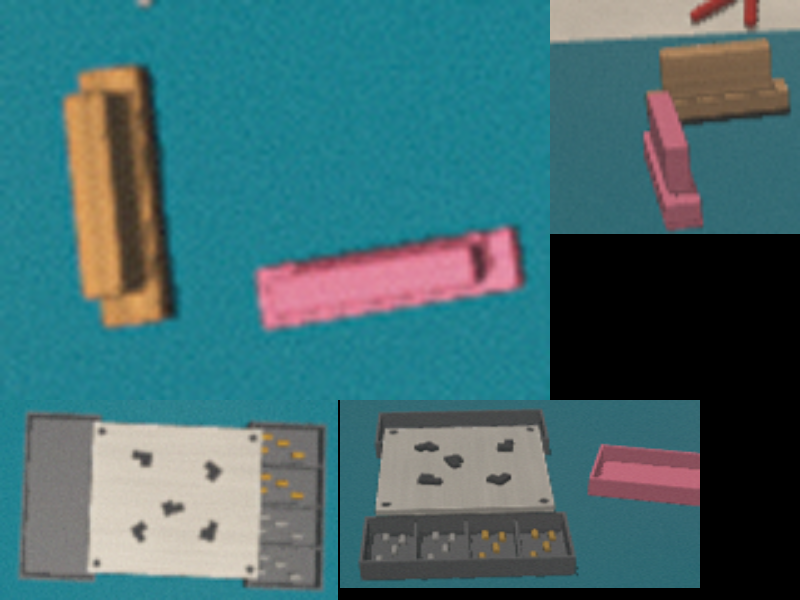

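Crop: it confirms the wooden scraper standing upright, with its rib-top corners at about (163,214), (171,213), (175,253.6) and (167,254.6). The left grey tray is empty and the right one holds screws. The five chips sit well inside the scraper's width. Next I'll grasp the scraper.

```bash
cat >> h.py <<'E'
def down(yaw_x):  # scraper x axis at yaw_x rad -> tool y = scraper y
    c,s=np.cos(yaw_x),np.sin(yaw_x)
    y=np.array([-s,c,0]); z=np.array([0,0,-1.]); x=np.cross(y,z)
    return R.from_matrix(np.c_[x,y,z]).as_quat()
E
python3 - <<'E'
from h import *
px=lambda a: np.array(a)/5+[150,195]
rib=ray("top",px([(65,95),(105,90),(125,293),(85,298)]),.071)
foot=ray("top",px([(80,72),(147,66),(172,317),(103,327)]),.027)
for n,q in(("rib",rib),("foot",foot)):print(n,q.mean(0),rect(q))
fe=foot[1]-foot[2]; yaw=np.arctan2(fe[1],fe[0]); re=(rib[0]+rib[1]-rib[2]-rib[3]); print(np.degrees([yaw,np.arctan2(re[1],re[0])]))
c=(rib.mean(0)+foot.mean(0))/2; yaw=np.radians(6.4)
o=down(yaw)
print(c); 
manip.move_pose([*c,.18],o); print(manip.current_clock(),manip.current_q())
cv2.imwrite("pics/s1.png",viewer.get_image("side")[:,:,::-1])
manip.servo_line([*c,.003+.030],vel=.12)
print(manip.current_force(),manip.current_tool_pos())
effector.close(12); print("gap",manip.current_finger_gap(),manip.current_gripper_force(),manip.current_force())
s=viewer.get_image("side")[:,:,::-1]; cv2.imwrite("pics/s2.png",cv2.resize(s[60:220,180:420],None,fx=3,fy=3))
print(manip.current_clock())
E
```

```text
rib [0.49966532 0.31484828] (array([0.49964819, 0.31488672]), 99.11701965332031, 19.47206687927246, 6.055434226989746)
foot [0.49961195 0.31316571] (array([0.4996676 , 0.31296313]), 129.3670196533203, 34.722232818603516, 5.642366409301758)
[6.0142978  6.10170598]
[0.49963863 0.31400699]
1.7417 [-0.30492147  0.43881414 -0.39181791  1.75149555  0.19437864  0.98895169
  0.91383195]
[ 0.12932615 -0.22938799  0.02008848] [0.5002597  0.31445575 0.03382704]
gap 0.020034894472608956 11.999287605285645 [-0.59731706  1.4940523   0.00235578]
4.325
```

View pics/s2.png

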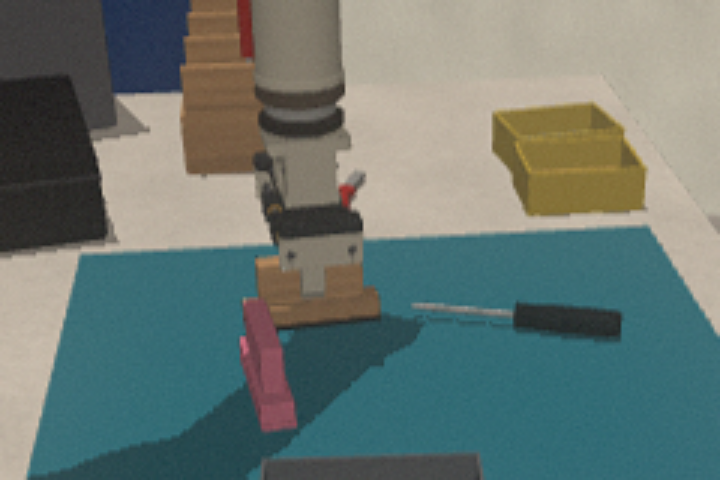

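The wooden scraper is held squarely, with a 20.0 mm gap. Next I'll carry it over and set it down at the screw-tray end of the plate, behind all the chips.

Run:
```python
from h import *
effector.close(35)
P=np.array([.5259,-.1276]); a=np.radians(86.47-90); ux=np.array([np.cos(a),np.sin(a)]); uy=np.array([-np.sin(a),np.cos(a)])
ch=np.array([[.5689,-.0957],[.5540,-.1650],[.5178,-.1232],[.4956,-.0900],[.4933,-.1596]])
rel=np.c_[(ch-P)@ux,(ch-P)@uy]; print(rel.round(4))
xm=(rel[:,0].min()+rel[:,0].max())/2
xm=float(np.clip(xm,-.008,.008)); b=P+ux*xm-uy*.071; print(xm,b)
np.save("plan.npy",np.r_[P,ux,uy,xm])
z0=.033+.045
p=manip.current_tool_pos()
manip.servo_line([p[0],p[1],.20],vel=.2); print("held",manip.current_finger_gap(),manip.current_force(),manip.current_clock())
manip.move_pose([*b,.20],down(a))
manip.servo_line([*b,z0+.015],vel=.15); f0=manip.current_force()
print(f0,manip.current_tool_pos())
t=viewer.get_image("top")[:,:,::-1]; s=viewer.get_image("side")[:,:,::-1]
cv2.imwrite("pics/p1.png",np.hstack([cv2.resize(t[170:270,270:420],(400,267)),cv2.resize(s[195:325,230:380],(308,267))]))
for dz in (.006,.003,.002,.001,.0,-.001):
    manip.servo_line([*b,z0+dz],vel=.05); f=manip.current_force()-f0
    print(dz,f.round(2),manip.current_tool_pos()[2])
    if f[2]>2: break
print(manip.current_clock())
```

```text
[[ 0.041   0.0345]
 [ 0.0303 -0.0356]
 [-0.0084  0.0039]
 [-0.0326  0.0357]
 [-0.0306 -0.0339]]
0.0041983545465882 [ 0.52571884 -0.19872379]
held 0.020232251454761773 [ 0.54464248 -0.06744016 -1.31380728] 5.525
[ 0.69876589 -0.44656325 -1.51019689] [ 0.52657829 -0.1986823   0.09371045]
0.006 [-1.06  0.23  0.93] 0.08367453210957265
0.003 [-0.99  0.77  0.05] 0.08077822146960924
0.002 [-0.17 -0.03 -0.2 ] 0.0799762240903
0.001 [-0.56  0.61 -0.16] 0.07896873956875569
0.0 [-0.52  1.48  0.44] 0.07814519064308842
-0.001 [-3.69  2.01  9.46] 0.07807343161911398
9.9333
```

View pics/p1.png

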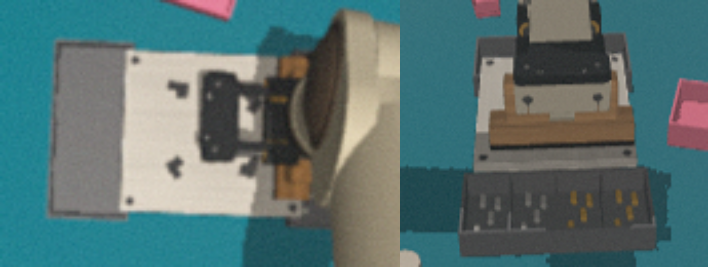

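The scraper is on the plate at about (290,125) in the top crop, with all the chips on its waste-tray side. Contact came at the expected height, so I'll sweep now with light contact.

Run:
```python
from h import *
d=np.load("plan.npy");P,ux,uy,xm=d[:2],d[2:4],d[4:6],d[6]; z0=.078
at=lambda y:P+ux*xm+uy*y
manip.servo_line([*at(-.071),z0],vel=.05)
for y in(-.02,.03,.065,.090):
    manip.servo_line([*at(y),z0],vel=.07 if y<.04 else .05); print(y,manip.current_force().round(1),manip.current_tool_pos(),manip.current_finger_gap())
manip.sleep(.3)
manip.servo_line([*at(.092),.16],vel=.15)
manip.move_pose([.4996,.3140,.18],down(np.radians(6.1)))
t=viewer.get_image("top")[:,:,::-1]; s=viewer.get_image("side")[:,:,::-1]
cv2.imwrite("pics/p2.png",np.hstack([cv2.resize(t[170:270,270:420],(450,300)),cv2.resize(s[195:325,230:380],(346,300))]))
print(manip.current_clock(),manip.current_tool_pos(),manip.current_force())
```

```text
-0.02 [-0.4  2.6  3.5] [ 0.52916785 -0.14654795  0.07809506] 0.019804655923768254
0.03 [-0.4  3.9  5.1] [ 0.5320859  -0.09590024  0.07809197] 0.019924861489387335
0.065 [0.2 1.  4.8] [ 0.53424574 -0.06169147  0.0780613 ] 0.019492151257972542
0.09 [-0.6 -0.2  5.1] [ 0.53571382 -0.03707224  0.07806495] 0.01999979015750712
15.85 [0.50078234 0.31154221 0.1796899 ] [ 0.38148203  0.29904119 -1.29101212]
```

View pics/p2.png

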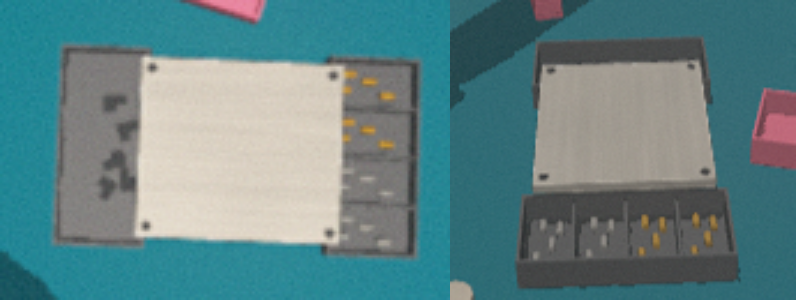

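The plate is clear and all five chips are in the waste tray, at crop positions (115,103), (128,130), (118,160), (107,187) and (127,183). Now I'll set the scraper down at its original spot.

Run:
```python
from h import *
c=[.4996,.3140]; manip.servo_line([*c,.045],vel=.12); f0=manip.current_force()
for z in(.037,.034,.033,.0325,.032,.031):
    manip.servo_line([*c,z],vel=.04); f=manip.current_force()-f0; print(z,f.round(1),manip.current_tool_pos()[2])
    if f[2]>2: break
effector.open_jaws(); manip.sleep(.3); print(manip.current_finger_gap())
p=manip.current_tool_pos(); manip.servo_line([p[0],p[1],.2],vel=.15)
manip.move_pose([.42,.45,.3],down(np.radians(6)))
t=viewer.get_image("top")[:,:,::-1]; s=viewer.get_image("side")[:,:,::-1]
cv2.imwrite("pics/p3.png",np.hstack([cv2.resize(t[80:340,100:500],(400,260)),cv2.resize(s[120:400,150:480],(307,260))]))
print(manip.current_clock())
```

```text
0.037 [-0.5  0.8 -0.3] 0.03673775186632226
0.034 [-0.  -0.   1.2] 0.03377316882524806
0.033 [-0.1 -0.5  0.3] 0.03310946126660558
0.0325 [-1.8 -1.6  7.6] 0.033093818487959316
0.09175500257981857
21.8833
```

View pics/p3.png

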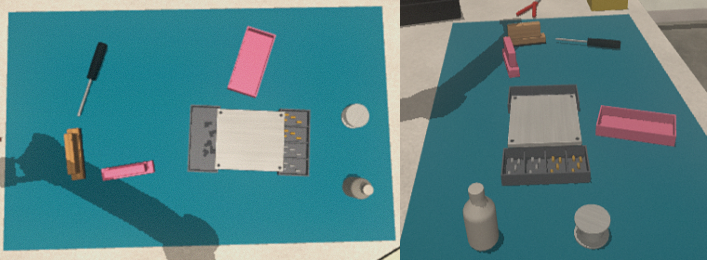

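The scraper stands upright and released at (73,153), the chips are in the waste tray, and the bottle, spool and screwdriver haven't moved.

```bash
python3 -c "
from bench import manip
print(manip.hand_in())"
```

```text
the job is handed in; nothing more can be done
None
```

The job is handed in, about 22 s into the 56 s limit: all five chips are in the waste tray, the scraper stands upright and released on the bench clear of the plate and trays, and the bottle, spool and screwdriver were left alone.

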